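Close the contacts tub and shut its drawer

TASK

The lid of the tub in the open cabinet drawer is only resting loosely in the mouth and stands proud of the rim, so the drawer would catch on it. First, with the drawer still well open, press the lid down until it sits level and fully home on the rim all round; then push the drawer fully home. Leave the spool, can, circuit board and screwdriver where they are.

Things in the scene. Friction and masses are not known exactly. Their poses are not given: they have to be found in the camera images.
- lid: Loose grey lid: plate 104 x 124 x 4 mm (x, y, z), under it a 12 mm deep skirt (92 x 112 mm) that enters the tub mouth. Origin: centre of the plate's underside; z up, +x into the cabinet. About 50 g. Starts about 7 mm above the rim, held up by four sprung snap beads, near the corners in the front and back tub walls; each gives way at 3 to 5 N.
- tub_rim (a point): Centre of the mouth, at rim height (80 mm above the bench), of the white tub fixed in the drawer's front part; outside 100 x 120 mm (x, y), walls 3 mm. +x into the cabinet, the way the drawer closes; z up. Travels with the drawer. When seated, the lid's origin is at this point.
- drawer_front (a point): Middle of the top edge of the drawer's grey front panel, on its outer face, 98 mm above the bench. Panel 166 mm wide (y), 8 mm thick, 90 mm high; a pull lip sticks out 16 mm, its top 75 mm below this edge. +x into the cabinet. Travels with the drawer; the tub rim's centre is 70 mm in +x from it.
- drawer (a joint): Drawer opening in m: 0 = shut (the panel's back against the cabinet face), 0.16 = stop; slides along the cabinet's -x as it opens, with 2.5 N friction. Starts at 0.15.
- cabinet: Low blue steel two-bay parts cabinet fixed on the bench, 240 (x) x 360 (y) x 104 mm. Origin: centre of its underside; +x to its back. The open drawer is in the bay at +y; the other bay's drawer is shut. The bay's lintel has its underside 87 mm above the bench.
- solder_spool: Bystander: black spool of solder, 56 mm diameter, 40 mm high, standing on the cabinet top, above the shut bay. Origin: centre of underside.
- spray_can: Bystander: aluminium spray can, 60 mm diameter, 150 mm high, standing on the bench. Origin: centre of underside.
- circuit_board: Bystander: green circuit board lying on the bench, 100 x 80 mm, up to 20 mm high. Origin: centre of underside.
- screwdriver: Bystander: red-handled screwdriver lying on the bench along its own x. Origin: underside.
Things that resemble listed ones, but are neither listed nor needed, are in the scene too. Of the things shaped like the lid, the grey one is meant.

How it is judged (in metres and radians):
On the way, in this order (a step that is already met when the one before it is completed fails the run):
1. the lid is seated level on the rim while the drawer is still open by more than 80 mm (z of lid in the frame of tub_rim below 0.0025 m and horizontal distance between lid and tub_rim below 0.004 m and angle between lid's own z axis and vertical below 0.03 rad and value of joint drawer above 0.08 m), for 0.2 s.
2. the drawer is pushed home (value of joint drawer below 0.004 m), for 0.2 s.
At the end, for the whole second after the job is handed in: The lid is on the tub, its plate within 2.5 mm of the rim height, centred within 4 mm and level within 0.03 rad, at rest; the drawer is open by less than 4 mm (z of lid in the frame of tub_rim below 0.0025 m and horizontal distance between lid and tub_rim below 0.004 m and angle between lid's own z axis and vertical below 0.03 rad and value of joint drawer below 0.004 m and linear speed of lid below 0.02 m/s); the robot touches nothing.
It fails at once if a bystander (spool, can, circuit board, screwdriver) is moved more than 30 mm (distance of any of solder_spool, spray_can, circuit_board, screwdriver from where it was at the start of the episode above 0.03 m).
It also fails if it takes over 45 s, if anything falls off the work surface, if the arm or the gripper's body presses on something with over 40 N, if the wrist force passes 120 N, or if a joint passes its speed limit or range.

ROBOT

A 6-joint arm with a two-finger parallel gripper is mounted at the origin on the work surface. World frame = base frame: x ahead of the robot, y to its left, z up, the work surface at z = 0. Lengths are in mm, angles in rad, forces in N, time in s.
With the tool pointing down it reaches from about 350 to 725 mm from the base axis. Payload 6 kg.
Tool frame: the origin (TCP) lies at the very end of the fingers, on their centre line; the grasp point (between the pads) lies 19 mm behind it; z points along the fingers, x is the direction in which the jaws open and shut, and the axes are right-handed (so a half turn about z gives the same grasp; the last joint's range is limited). The gripper opens to 85 mm and grips with 20 to 120 N. Pads are 22 mm wide; open, the fingers measure 114 mm over their backs; the gripper's body (76 mm by 85 mm) begins 54 mm behind the grasp point. The pads swing forward as they close: fully open they stand 13 mm farther back than shut.
Start: joints at [1.564, 0.04, 0.085, 0, -1.615, -0.334], TCP at [200.518, 565.475, 191.461] pointing down, gripper open.
Joint ranges: [-2.56, 2.56], [-1.29, 2.01], [-1.08, 1.49], [-3.29, 1.98], [-2.81, -0.18], [-2.99, 2.99]. Speed limits (rad/s): [2.57, 2.57, 3.01, 3.14, 3.14, 3.14].

INTERFACE

Orientations are given as a rotation vector (axis times angle).
In Python, from cell import telemetry, eyes, arm gives the robot as it stands. The module is installed in compiled form; this text tells all that it offers.
- The arm moves only by the tool play_rows, never from a script. Its argument "rows" is a list of rows, each a list of 5 numbers: the shift along the tool's x, y, z in units of 30 mm (1.0 is 30 mm), then the turn about the tool's z in units of 6 degrees (1.0 is 6 degrees), then the gripper command: -1 is shut, 1 is fully open, values between are in proportion. In form: [[tx, ty, tz, yaw, gripper], ...]. A call has 1 to 8 rows; each row shifts and turns the commanded pose from where the row before left it, along the tool's axes as they then stand; what a row does not reach is not made up. A row lasts 1/12 s, in which the tool goes at most 41.7 mm and 7.16 degrees, less where a joint would pass 70% of its speed; a pose out of reach is approached as far as the arm can. A call is refused whole if a number of a shift passes 1 or a number of a turn 1, either way. A call with a gripper value outside its range is refused whole. The fingers move at their own pace and stop on an object; the grip force is fixed at half the most. Time passes only in rows, so rows that do not move let the fingers close. It gives the time, the measured TCP pose, the force and the opening at its end, in the units of the state.
- telemetry.sense(): the state, without advancing time (a new reading comes with each control period).
- eyes.get_image(name): name is "side" or "top" or "wrist"; returns a dict with "frame" (420x560x3 uint8, blue, green, red), "z_map" (420x560 float32, mm along the optical axis (not along the pixel's ray), 0 where there is no reading), "mtx" (3x3 intrinsics, pixels), "rvec" (rotation vector, rad) and "tvec" (3), from world to camera coordinates, as OpenCV has them; the wrist camera has in their place "mount" (4x4, takes a point from camera to tool coordinates, whose origin is the TCP and whose axes are the tool frame's). Camera axes: x right, y down, z forward; pixel columns grow to the right and rows downward; lengths in mm; the calibration is good to about 2 mm. A picture is of the moment at which its call begins: read the wrist's pose just before it.
- arm.job_done(): hands the job in, once; it reports no verdict.
The state is a dict: "time": time; "qpos": joint angles; "joint_vel": joint speeds; "joint_torque": joint torques, N m; "tool_pos": TCP position; "ee_rot": TCP orientation; "contact_force": force on the tool from outside, world axes, zero at the start; "ft_torque": the same for the moment, N m; "gripper_width": opening from 0.0 (shut) to 1.0 (fully open).
Only numpy, scipy, OpenCV 4.12 (cv2) and the standard library are available. Lean on these libraries where they do the work, as an engineer would, in place of code of your own. Each camera call takes 0.05 s, during which the arm holds its last target. There are 200 camera calls.

## Working session

There is one attempt and no reset: what is moved stays moved. The work goes in short steps, Python scripts to look and compute and a tool call to move; the robot and the scene stay as the last step left them, time stands still between calls to the robot, and variables do not carry over. Pictures are saved under pics/ and viewed, about 8 in all and at most 12, crops included, and the job is handed in when it is done.

Besides the shell and the picture viewer there is one more tool, called after "Request:" as name([rows], argument=value, ...), one row to a line, values as JSON. play_rows: Moves the arm, as the interface text tells. Its arguments: {"type":"object","properties":{"rows":{"type":"array"}},"required":["rows"]}

```bash
mkdir -p pics
cat > h.py <<'E'
import numpy as np, cv2
from cell import telemetry, eyes, arm
def cam(n):
    s=telemetry.sense(); d=eyes.get_image(n)
    if 'mount' in d:
        T=np.eye(4);T[:3,:3]=cv2.Rodrigues(np.array(s['ee_rot'],float))[0];T[:3,3]=s['tool_pos'];M=T@np.array(d['mount'])
    else:
        R=cv2.Rodrigues(np.array(d['rvec'],float))[0];M=np.eye(4);M[:3,:3]=R.T;M[:3,3]=-R.T@np.array(d['tvec'],float).ravel()
    d['M']=M; return d
def pts(d):
    z=d['z_map'];v,u=np.mgrid[:z.shape[0],:z.shape[1]];K=np.array(d['mtx'])
    p=np.stack([(u-K[0,2])/K[0,0]*z,(v-K[1,2])/K[1,1]*z,z],-1)
    P=p@d['M'][:3,:3].T+d['M'][:3,3]; P[z<=0]=np.nan; return P
E
python3 - <<'E'
from h import *
print(telemetry.sense())
a=cam('top');b=cam('side')
cv2.imwrite('pics/top.png',a['frame']);cv2.imwrite('pics/side.png',b['frame'])
import pickle;pickle.dump((a,b),open('ab.pkl','wb'))
print(a['M'],b['M'],a['mtx'])
E
```

```text
{'time': 0.0, 'qpos': array([ 1.56370437e+00,  4.08040667e-02,  8.38006093e-02, -4.70137953e-04,
       -1.61549181e+00, -3.33692115e-01]), 'joint_vel': array([ 0.00122338,  0.00154838,  0.00019563, -0.00303318,  0.00097038,
       -0.00123625]), 'joint_torque': array([ 1.33164758e-03, -3.68204176e+01,  3.47408903e+01,  6.93180576e+00,
       -5.36032225e-03, -2.66336265e-06]), 'tool_pos': array([200.33138581, 565.14405124, 190.47642826]), 'ee_rot': array([ 1.81181908e+00, -2.56481890e+00,  1.73803631e-03]), 'contact_force': array([-0.12815108, -1.14030113,  0.60255196]), 'ft_torque': array([-0.02600868,  0.0201373 , -0.02964794]), 'gripper_width': 0.999826544017456}
[[ 2.32405756e-02 -9.95355508e-01  9.34199617e-02  4.50004228e+02]
 [-9.99679896e-01 -2.22031085e-02  1.21296340e-02 -3.11450810e+01]
 [-9.99908451e-03 -9.36719573e-02 -9.95552903e-01  1.08734609e+03]
 [ 0.00000000e+00  0.00000000e+00  0.00000000e+00  1.00000000e+00]] [[ 9.44343452e-01 -1.80345339e-01  2.75119978e-01  2.50598823e+02]
 [-3.28220898e-01 -4.60474589e-01  8.24763114e-01 -8.69549879e+02]
 [-2.20564248e-02 -8.69159773e-01 -4.94039272e-01  6.10495270e+02]
 [ 0.00000000e+00  0.00000000e+00  0.00000000e+00  1.00000000e+00]] [[384.64908218   0.         274.88076293]
 [  0.         384.64908218 210.08200314]
 [  0.           0.           1.        ]]
```

View pics/top.png

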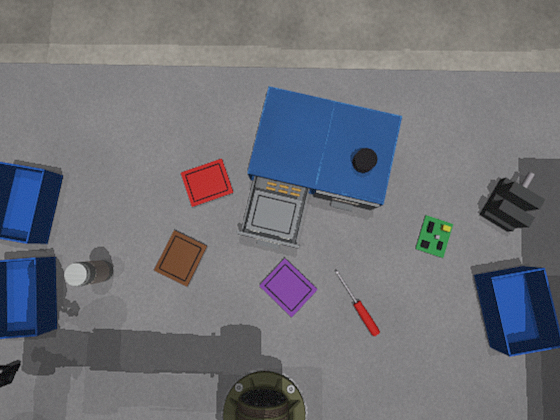

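View pics/side.png

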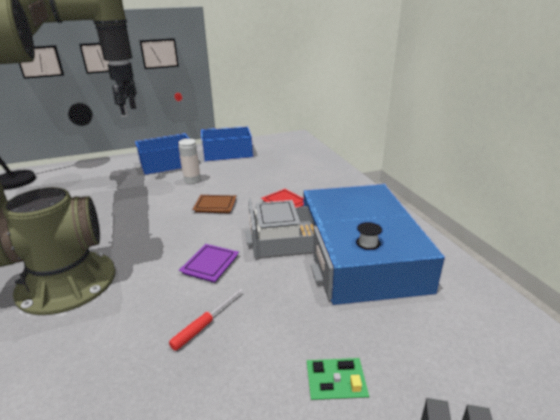

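The top view shows the drawer with the grey lid at about (272,214), the cabinet at (325,145) and the spool at (365,160). The side view agrees, with the lid at (278,214). Next I measure the cabinet and lid.

Run:
```python
from h import *
import pickle;a,b=pickle.load(open('ab.pkl','rb'))
for n,d in(('top',a),('side',b)):
    P=pts(d);f=cv2.cvtColor(d['frame'],cv2.COLOR_BGR2HSV)
    box=(P[...,0]>350)&(P[...,0]<850)&(P[...,1]>-350)&(P[...,1]<170)
    m=box&(P[...,2]>95)&(P[...,2]<113)&(f[...,1]>110)&(abs(f[...,0].astype(int)-108)<15)
    q=P[m][:,:2].astype(np.float32);r=cv2.minAreaRect(q);print(n,'cab',r,np.median(P[m][:,2]))
    g=box&(f[...,1]<60)&(P[...,2]>84)&(P[...,2]<102)&(P[...,0]<590)&(P[...,1]>-120)
    k,l,s,c=cv2.connectedComponentsWithStats(g.astype(np.uint8))
    for i in range(1,k):
        if s[i,4]>60:
            w=P[l==i];print(s[i],w.mean(0),cv2.minAreaRect(w[:,:2].astype(np.float32)),np.percentile(w[:,2],[5,50,95]))
    if n=='top': cv2.imwrite('pics/crop.png',cv2.resize(d['frame'][150:270,210:330],None,fx=5,fy=5,interpolation=cv2.INTER_CUBIC))
```

```text
top cab ((717.3901977539062, -144.4722442626953), (359.88104248046875, 241.39820861816406), 78.00090789794922) 104.82903403258155
[ 246  192   55   48 1879] [531.24964748 -14.89722655  91.51040463] ((531.9669799804688, -14.558578491210938), (124.07613372802734, 103.76807403564453), 78.07994842529297) [88.57828812 91.55309656 94.30265263]
[236 231  63  18 201] [467.06894544  -1.69134542  98.10919541] ((467.3194580078125, -0.8436355590820312), (164.531982421875, 8.03181266784668), 78.0154037475586) [ 94.87619472  98.27151085 101.27762392]
side cab ((713.9453125, -146.61331176757812), (361.1357116699219, 240.16485595703125), 78.19718170166016) 102.1561617960067
[248 198   7  36 117] [462.06127607 -14.86100047  95.31355557] ((465.0014343261719, -1.7856903076171875), (168.01571655273438, 7.934708118438721), 78.10829162597656) [87.95751856 95.99698601 97.56048615]
[255 201  45  27 957] [527.65238539 -21.67664509  89.3395665 ] ((529.2416381835938, -16.75921630859375), (127.64237976074219, 103.27413177490234), 77.9878158569336) [87.61694694 89.35478434 90.99853788]
```

View pics/crop.png

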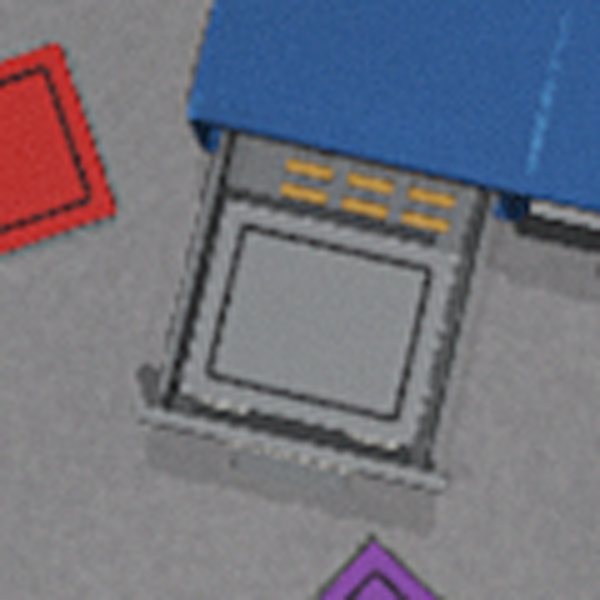

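Request:
play_rows([
  [0,0,-0.5,-0.6,1],
  [0,0,-0.5,-0.65,1],
  [0.8,-0.7,0,0,1],
  [0.8,-0.7,0,0,1],
  [0.8,-0.7,0,0,1],
  [0.8,-0.7,0,0,1],
  [0.8,-0.7,0,0,1],
  [0.8,-0.7,0,0,1],
])

```text
time: 0.77
tool_pos: [294.1, 396.9, 221.1]
ee_rot: [1.977, -2.441, 0.0]
contact_force: [0.5, 0.4, -0.6]
gripper_width: 0.998
```

Request:
play_rows([
  [0.8,-0.7,0,0,1],
  [0.8,-0.7,0,0,1],
  [0.8,-0.7,0,0,1],
  [0.8,-0.7,0,0,1],
  [0.8,-0.7,0,0,1],
  [0.8,-0.7,0,0,1],
  [0.8,-0.7,0,0,1],
  [0.8,-0.7,0,0,1],
])

```text
time: 1.43
tool_pos: [418.3, 174.1, 221.3]
ee_rot: [1.977, -2.441, -0.0]
contact_force: [0.7, 0.1, 0.1]
gripper_width: 0.997
```

Request:
play_rows([
  [0.9,-0.83,0,0,1],
  [0.9,-0.83,0,0,1],
  [0.9,-0.83,0,0,1],
  [0.9,-0.83,0,0,1],
  [0.9,-0.83,0,0,1],
  [0.9,-0.83,0,0,1],
  [0,0,0,0,1],
  [0,0,0,0,1],
])

```text
time: 2.1
tool_pos: [530.5, -15.8, 220.3]
ee_rot: [1.97, -2.444, -0.002]
contact_force: [-0.4, 0.6, -0.9]
gripper_width: 0.999
```

```bash
cat > look.py <<'E'
from h import *
import sys
d=cam('wrist');P=pts(d);f=cv2.cvtColor(d['frame'],cv2.COLOR_BGR2HSV)
cv2.imwrite('pics/%s.png'%sys.argv[1],d['frame'])
def rep(g):
    k,l,s,c=cv2.connectedComponentsWithStats(g.astype(np.uint8))
    for i in range(1,k):
        if s[i,4]>400:
            w=P[l==i];A=np.c_[w[:,:2]-w[:,:2].mean(0),np.ones(len(w))];co=np.linalg.lstsq(A,w[:,2],rcond=None)[0]
            print(s[i],cv2.minAreaRect(w[:,:2].astype(np.float32)),'med z',np.median(w[:,2]),'slopes',co[:2])
rep((f[...,1]<60)&(P[...,2]>78)&(P[...,2]<102))
s=telemetry.sense();print(s['tool_pos'],s['contact_force'],s['time'])
E
python3 look.py w1
```

```text
[ 376   90  184   10 1633] ((577.4417724609375, -201.2652130126953), (160.80856323242188, 7.645890712738037), 77.76514434814453) med z 97.30712294208973 slopes [ 0.08426789 -0.02782643]
[  214   131   130   101 12368] ((531.5026245117188, -14.423469543457031), (124.38341522216797, 103.96072387695312), 77.83334350585938) med z 90.25082811277437 slopes [ 0.00555272 -0.00136828]
[ 201  236  158   15 2151] ((466.7691955566406, -1.0388412475585938), (165.36253356933594, 9.038764953613281), 77.98036193847656) med z 95.70171684085409 slopes [-1.46942363  0.31008584]
[530.28928149 -14.62341771 220.70176955] [-0.18212203 -0.1447483  -0.10567239] 2.15
```

View pics/w1.png

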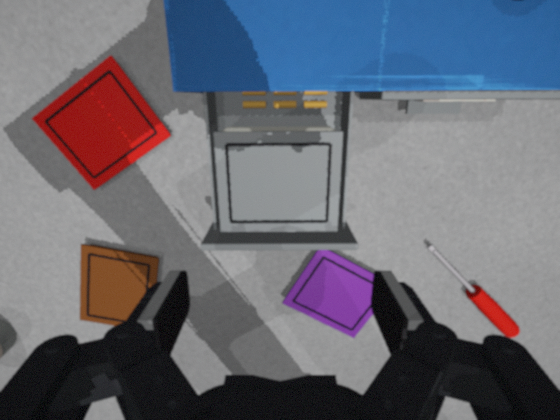

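The wrist view shows the lid as a rectangle centred at about (279,182). It measures at (531,-15) with its top at 90–91 mm, and the gripper is right above it. Now I descend.

Request:
play_rows([
  [0,0,1,0,1],
  [0,0,1,0,1],
  [0,0,1,0,1],
  [0,0,0.6,0,1],
  [0,0,0.1,0,1],
  [0,0,0.1,0,1],
  [0,0,0.1,0,1],
])

```text
time: 2.73
tool_pos: [531.2, -13.3, 106.2]
ee_rot: [-1.977, 2.439, -0.003]
contact_force: [-0.8, -0.0, 1.0]
gripper_width: 1.002
```

Request:
play_rows([
  [0,0,0.1,0,1],
  [0,0,0.1,0,1],
  [0,0,0.1,0,1],
  [0,0,0.1,0,1],
  [0,0,0.05,0,1],
  [0,0,0.05,0,1],
])

```text
time: 3.23
tool_pos: [530.4, -14.1, 89.4]
ee_rot: [1.976, -2.442, 0.0]
contact_force: [-0.8, 0.6, 0.1]
gripper_width: 0.997
```

Request:
play_rows([
  [0,0,0.05,0,1],
  [0,0,0.05,0,1],
  [0,0,0.05,0,1],
  [0,0,0.05,0,1],
])

```text
time: 3.57
tool_pos: [530.5, -14.0, 83.4]
ee_rot: [-1.976, 2.442, -0.0]
contact_force: [0.7, -0.0, 0.3]
gripper_width: 1.002
```

No contact yet, so the open tips do stand about 13 mm back. I continue in small steps.

Request:
play_rows([
  [0,0,0.05,0,1],
  [0,0,0.05,0,1],
  [0,0,0.05,0,1],
  [0,0,0.05,0,1],
])

```text
time: 3.9
tool_pos: [530.4, -14.0, 77.4]
ee_rot: [1.976, -2.442, 0.0]
contact_force: [0.8, 0.6, -0.2]
gripper_width: 0.999
```

Request:
play_rows([
  [0,0,0.05,0,1],
  [0,0,0.05,0,1],
])

```text
time: 4.07
tool_pos: [530.4, -14.0, 74.4]
ee_rot: [1.977, -2.442, 0.0]
contact_force: [0.5, -0.6, 0.0]
gripper_width: 0.999
```

Request:
play_rows([
  [0,0,0.05,0,1],
  [0,0,0.03,0,1],
])

```text
time: 4.23
tool_pos: [530.3, -14.0, 71.8]
ee_rot: [1.976, -2.442, -0.0]
contact_force: [0.1, -0.3, -0.0]
gripper_width: 1.0
```

```bash
python3 look.py w2
python3 - <<'E'
from h import *
d=cam('side'); cv2.imwrite('pics/s2.png',cv2.resize(d['frame'][120:290,190:370],None,fx=4,fy=3.5))
E
```

```text
[ 460   84  100   19 1741] ((590.2650756835938, -139.98211669921875), (37.10787582397461, 7.915247440338135), 78.11485290527344) med z 96.9442216336482 slopes [-0.01160127 -0.20030421]
[  161   159   240   200 41813] ((522.1632080078125, -11.940383911132812), (133.8206787109375, 123.32077026367188), 78.00800323486328) med z 90.23367265329915 slopes [-0.00251192  0.00042188]
[530.26629061 -13.98290796  71.7196094 ] [-0.17404249  0.37410154  0.04081648] 4.2833
```

View pics/w2.png

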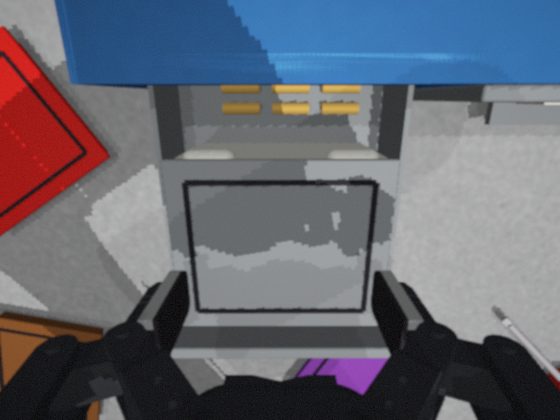

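View pics/s2.png

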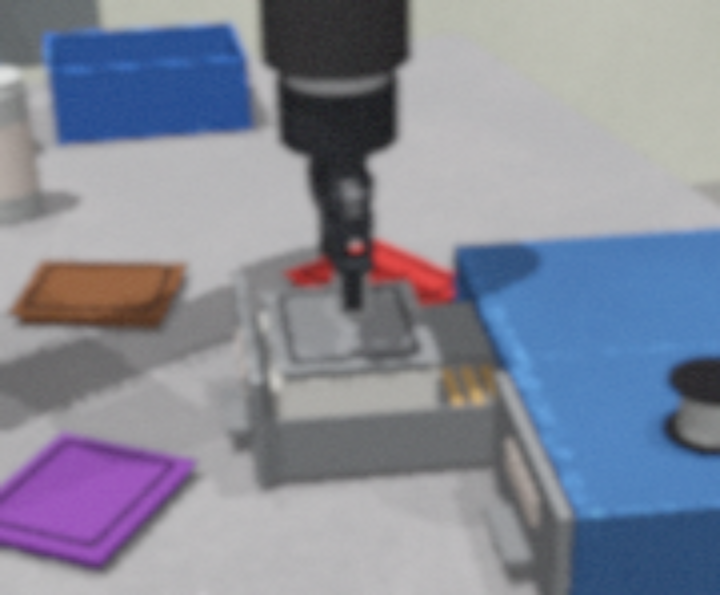

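In the wrist view the lid (corners about (161,160) to (400,360)) is still at 90 mm. The side view shows the fingertip just over it at about (352,300). I keep going down.

Request:
play_rows([
  [0,0,0.04,0,1],
  [0,0,0.04,0,1],
])

```text
time: 4.5
tool_pos: [530.5, -14.0, 69.8]
ee_rot: [-1.976, 2.442, -0.0]
contact_force: [-1.2, -0.1, -0.0]
gripper_width: 1.001
```

Request:
play_rows([
  [0,0,0.04,0,1],
  [0,0,0.04,0,1],
])

```text
time: 4.67
tool_pos: [530.4, -14.0, 67.2]
ee_rot: [1.976, -2.442, 0.0]
contact_force: [-0.3, -1.0, -0.1]
gripper_width: 1.001
```

Request:
play_rows([
  [0,0,0.04,0,1],
  [0,0,0.04,0,1],
])

```text
time: 4.83
tool_pos: [530.4, -14.0, 64.8]
ee_rot: [1.976, -2.442, 0.0]
contact_force: [-0.9, -0.3, 0.5]
gripper_width: 1.002
```

Run:
```python
from h import *
d=cam('wrist');P=pts(d);b=d['frame'].max(2)
for lo,hi in((130,200),(370,440)):
    q=P[255:330,lo:hi];m=(b[255:330,lo:hi]<90)&np.isfinite(q[...,2])
    w=q[m];w=w[(w[:,2]<140)&(w[:,2]>60)]
    e=w-[531,-15,0];loc=np.c_[e[:,:2]@[.978,-.208],e[:,:2]@[.208,.978],w[:,2]]
    i=np.argsort(loc[:,2]);print(len(w),np.round(loc[i[::max(1,len(i)//25)]]))
s=d['frame'];
P=pts(d);m=(P[...,2]>80)&(P[...,2]<95)
m[255:,:200]=0;m[255:,370:]=0;e=P[m]-[531,-15,0];loc=e[:,:2]@np.array([[.978,.208],[-.208,.978]]);print(np.percentile(loc,[1,50,99],axis=0),np.median(P[m][:,2]))
```

```text
1488 [[ -9.  50.  89.]
 [-39.  53.  90.]
 [-30.  52.  90.]
 [ -3.  49.  91.]
 [ -3.  52.  91.]
 [-21.  50.  91.]
 [ -5.  52.  92.]
 [ -0.  44. 119.]
 [ -8.  44. 121.]
 [  1.  44. 123.]
 [  8.  44. 124.]
 [ -3.  44. 126.]
 [ -6.  44. 127.]
 [  2.  44. 128.]
 [  9.  46. 129.]
 [ -4.  44. 130.]
 [ -1.  44. 131.]
 [  6.  54. 132.]
 [ 10.  45. 133.]
 [ -4.  45. 134.]
 [  9.  46. 135.]
 [  9.  44. 136.]
 [  6.  57. 137.]
 [  6.  55. 138.]
 [  9.  51. 139.]
 [  9.  44. 140.]]
1264 [[-33. -51.  89.]
 [ -9. -48.  91.]
 [-11. -49.  91.]
 [ -8. -48.  92.]
 [  6. -42. 119.]
 [ -7. -42. 120.]
 [  7. -42. 122.]
 [ 10. -42. 123.]
 [ -9. -42. 125.]
 [ -6. -42. 126.]
 [  6. -53. 127.]
 [ -2. -42. 128.]
 [  6. -42. 129.]
 [  5. -52. 130.]
 [ -4. -42. 131.]
 [  5. -54. 131.]
 [  7. -41. 132.]
 [ -9. -42. 133.]
 [  6. -42. 134.]
 [ -2. -41. 135.]
 [  5. -54. 136.]
 [ -8. -41. 136.]
 [  5. -41. 137.]
 [ -6. -42. 138.]
 [  6. -42. 139.]
 [  6. -52. 140.]]
[[-62.64786252 -72.11888052]
 [  9.97093564  -0.70762813]
 [ 86.17804555  60.50082811]] 90.21886430751039
```

Run:
```python
from h import *
for n in('wrist','side'):
    d=cam(n);P=pts(d);e=P-[531,-15,0];a=e[...,0]*.978-e[...,1]*.208;y=e[...,0]*.208+e[...,1]*.978;z=P[...,2]
    m=(abs(a)<25)&(abs(y)<65)&(z>94)&(z<150)
    for s in(1,-1):
        k=m&(y*s>0);
        if k.sum(): print(n,s,k.sum(),np.percentile(z[k],[0,1,5,25]));t=k&(z<np.percentile(z[k],8));print(np.round(np.c_[a[t],y[t],z[t],d['frame'].max(2)[t]][:8]))
    if n=='wrist': print(telemetry.sense()['tool_pos']); cv2.imwrite('pics/z.png',np.clip(d['z_map'],0,255).astype(np.uint8)); print(d['z_map'][300,150:200:3], d['frame'][300,150:200:3].max(1))
```

```text
wrist 1 2450 [116.31803556 117.65780661 120.92274923 129.04760496]
[[  9.  50. 120. 107.]
 [  9.  50. 121. 104.]
 [ 10.  49. 121. 105.]
 [  9.  49. 120. 101.]
 [ 10.  48. 121. 104.]
 [  9.  48. 121. 105.]
 [  9.  48. 120. 102.]
 [  9.  47. 120. 103.]]
wrist -1 2440 [116.00829967 117.83946869 120.71942502 129.15075238]
[[  8. -42. 119.  71.]
 [  9. -42. 120.  67.]
 [  9. -42. 120.  65.]
 [ 10. -42. 122.  67.]
 [  9. -43. 120.  69.]
 [  9. -43. 121.  82.]
 [  9. -43. 121.  91.]
 [ 10. -44. 121.  98.]]
[530.28370244 -14.02955807  64.64388974]
[127.77193  121.12181  121.98913  122.696915 120.82324  121.753525
 120.59014  125.39379  127.38367  132.84872  136.02466  140.29388
 144.35246  150.42717  183.30014  182.21819  182.72496 ] [ 76  95  95  95  88  34  14  18  17  16  24  14  22  29  33  92 143]
side 1 28 [116.48646211 116.76894363 117.897999   121.02670293]
[[  5.  43. 119.  47.]
 [-11.  42. 118. 131.]
 [ -8.  43. 116. 126.]]
side -1 97 [115.74215665 116.37476802 118.40055367 126.25400701]
[[ -6. -48. 119. 132.]
 [ -3. -49. 119. 131.]
 [  4. -49. 118. 117.]
 [  7. -50. 118. 119.]
 [-11. -51. 118. 150.]
 [ -8. -48. 116. 151.]
 [ -6. -49. 116. 153.]
 [ -4. -50. 117. 149.]]
```

Both cameras put the open fingertips at z≈116 mm while the TCP reads 64.7, so the tips sit about 51 mm behind the stated TCP rather than 13. I'll trust the cameras: about 26 mm is left to contact.

Request:
play_rows([
  [0,0,0.2,0,1],
  [0,0,0.2,0,1],
  [0,0,0.15,0,1],
  [0,0,0.05,0,1],
])

```text
time: 5.32
tool_pos: [529.7, -14.1, 45.4]
ee_rot: [1.975, -2.441, -0.002]
contact_force: [-0.2, 0.6, -0.9]
gripper_width: 1.002
```

Request:
play_rows([
  [0,0,0.05,0,1],
  [0,0,0.05,0,1],
])

```text
time: 5.48
tool_pos: [530.5, -14.0, 43.8]
ee_rot: [1.976, -2.442, 0.0]
contact_force: [-0.2, 0.3, 0.5]
gripper_width: 1.001
```

Request:
play_rows([
  [0,0,0.05,0,1],
])

```text
time: 5.57
tool_pos: [530.6, -14.0, 42.5]
ee_rot: [-1.976, 2.442, -0.0]
contact_force: [0.0, 0.6, 0.9]
gripper_width: 0.997
```

Request:
play_rows([
  [0,0,0.05,0,1],
])

```text
time: 5.65
tool_pos: [530.5, -14.0, 41.0]
ee_rot: [-1.976, 2.442, -0.0]
contact_force: [0.1, 0.5, -0.7]
gripper_width: 1.002
```

Request:
play_rows([
  [0,0,0.04,0,1],
])

```text
time: 5.73
tool_pos: [530.5, -14.0, 39.7]
ee_rot: [-1.976, 2.442, -0.0]
contact_force: [0.4, -0.1, 0.6]
gripper_width: 1.001
```

Request:
play_rows([
  [0,0,0.04,0,1],
])

```text
time: 5.82
tool_pos: [530.5, -14.0, 38.5]
ee_rot: [-1.976, 2.442, -0.0]
contact_force: [-0.2, 0.7, -0.3]
gripper_width: 0.997
```

Request:
play_rows([
  [0,0,0.04,0,1],
])

```text
time: 5.9
tool_pos: [530.6, -14.0, 37.7]
ee_rot: [-1.976, 2.442, -0.001]
contact_force: [-2.4, 0.2, 6.2]
gripper_width: 1.0
```

```bash
cat > tip.py <<'E'
from h import *
d=cam('wrist');P=pts(d);e=P-[531,-15,0];a=e[...,0]*.978-e[...,1]*.208;y=e[...,0]*.208+e[...,1]*.978;z=P[...,2]
m=(abs(a)<12)&(abs(y)<58)&(abs(y)>40)
for s in(1,-1):
    k=m&(y*s>0);print(s,np.histogram(z[k],np.arange(80,130,3)))
m=(abs(y)<38)&(abs(a)<48)&(z<100)&(z>78);A=np.c_[a[m],y[m],np.ones(m.sum())];print('lid slope a,y, z0',np.linalg.lstsq(A,z[m],rcond=None)[0],m.sum())
print(telemetry.sense()['tool_pos'],telemetry.sense()['contact_force'])
E
python3 tip.py
```

```text
1 (array([  0,   0,  67, 720, 107, 162, 200, 205, 237, 236, 254, 269, 295,
       316, 244, 401]), array([ 80,  83,  86,  89,  92,  95,  98, 101, 104, 107, 110, 113, 116,
       119, 122, 125, 128]))
-1 (array([  0,   0,  38, 639, 104, 166, 197, 211, 229, 224, 269, 264, 287,
       329, 230, 389]), array([ 80,  83,  86,  89,  92,  95,  98, 101, 104, 107, 110, 113, 116,
       119, 122, 125, 128]))
lid slope a,y, z0 [ 9.11408511e-03 -3.72127837e-04  8.98164128e+01] 29663
[530.64489749 -14.04999788  37.76663408] [-1.98003765 -0.00702698  2.98477737]
```

Contact is made at TCP ≈ 38. The seat should come about 7 mm lower, at TCP ≈ 31.

Request:
play_rows([
  [0,0,0.05,0,1],
])

```text
time: 6.03
tool_pos: [531.1, -14.1, 37.1]
ee_rot: [-1.976, 2.441, -0.002]
contact_force: [-2.2, -0.2, 5.9]
gripper_width: 0.997
```

Request:
play_rows([
  [0,0,0.05,0,1],
])

```text
time: 6.12
tool_pos: [531.0, -14.1, 35.5]
ee_rot: [-1.976, 2.441, -0.002]
contact_force: [-2.4, 1.9, 4.9]
gripper_width: 1.001
```

Request:
play_rows([
  [0,0,0.04,0,1],
])

```text
time: 6.2
tool_pos: [531.4, -14.2, 34.9]
ee_rot: [-1.976, 2.44, -0.003]
contact_force: [-2.0, 0.0, 10.4]
gripper_width: 1.001
```

Request:
play_rows([
  [0,0,0.04,0,1],
])

```text
time: 6.28
tool_pos: [532.1, -14.3, 34.8]
ee_rot: [-1.975, 2.439, -0.005]
contact_force: [-2.1, -1.2, 14.4]
gripper_width: 0.997
```

Request:
play_rows([
  [0,0,0.05,0,1],
])

```text
time: 6.37
tool_pos: [533.1, -14.5, 34.6]
ee_rot: [-1.974, 2.438, -0.008]
contact_force: [-2.3, -0.6, 19.2]
gripper_width: 0.999
```

Request:
play_rows([
  [0,0,0.05,0,1],
])

```text
time: 6.45
tool_pos: [533.8, -14.6, 34.2]
ee_rot: [-1.974, 2.437, -0.01]
contact_force: [-1.9, -1.4, 16.6]
gripper_width: 1.0
```

```bash
python3 tip.py|tail -2
```

```text
lid slope a,y, z0 [ 6.32696605e-02 -3.94594285e-04  8.61463989e+01] 28285
[533.39626951 -14.46060241  33.18199098] [ 0.18933883 -1.25622939  6.63786134]
```

Request:
play_rows([
  [0,0,0.04,0,1],
])

```text
time: 6.58
tool_pos: [532.7, -14.3, 31.0]
ee_rot: [-1.975, 2.438, -0.007]
contact_force: [-1.0, 1.0, 19.1]
gripper_width: 0.999
```

Request:
play_rows([
  [0,0,0.04,0,1],
])

```text
time: 6.67
tool_pos: [533.3, -14.4, 31.0]
ee_rot: [-1.974, 2.437, -0.009]
contact_force: [-2.5, 0.5, 20.2]
gripper_width: 1.001
```

```bash
python3 tip.py|tail -2
```

```text
lid slope a,y, z0 [ 1.05203625e-03 -5.07930721e-04  8.32659693e+01] 29419
[533.38603329 -14.45079926  31.0453319 ] [-0.24619047 -0.92709883 15.25687097]
```

The lid is level now (slope 0.001) and down 6.5 mm. One firmer press, then I lift and check from above.

Request:
play_rows([
  [0,0,0.06,0,1],
  [0,0,0,0,1],
  [0,0,0,0,1],
  [0,0,0,0,1],
])

```text
time: 7.05
tool_pos: [534.6, -14.7, 31.0]
ee_rot: [-1.973, 2.435, -0.012]
contact_force: [-1.6, -1.9, 20.5]
gripper_width: 1.001
```

Request:
play_rows([
  [0,0,-0.2,0,1],
  [0,0,-0.5,0,1],
  [0,0,-1,0,1],
  [0,0,-1,0,1],
  [0,0,-1,0,1],
  [0,0,-0.5,0,1],
  [0,0,0,0,1],
])

```text
time: 7.63
tool_pos: [532.3, -13.9, 155.3]
ee_rot: [-1.973, 2.437, -0.006]
contact_force: [-0.4, -0.5, -0.3]
gripper_width: 1.001
```

```bash
python3 look.py w3; python3 tip.py|tail -2
```

```text
[ 403   93  157   12 1723] ((582.8865966796875, -173.17303466796875), (104.81791687011719, 7.484135150909424), 77.92750549316406) med z 97.26363934613752 slopes [ 0.02092174 -0.03225876]
[  203   137   158   120 17839] ((534.6593017578125, -14.757583618164062), (124.294921875, 104.06173706054688), 77.9759750366211) med z 83.2949722048752 slopes [ 0.00046593 -0.00045345]
[ 187  263  190   19 3345] ((471.5533447265625, -1.8556137084960938), (165.3026580810547, 8.847028732299805), 77.93252563476562) med z 94.11799929790655 slopes [-1.6245627   0.34577146]
[531.3416667  -13.68557121 152.55917269] [ 0.08143793 -0.22796509 -1.69869385] 7.6833
lid slope a,y, z0 [ 1.73720108e-03 -4.60922461e-04  8.33038605e+01] 10220
[530.46281915 -13.67693176 150.60483123] [ 0.86195015 -1.18062276 -1.21234702]
```

The lid is seated and level: its top dropped 7.0 mm in the wrist depth, with slopes under 0.002. The drawer has crept in only about 4 mm. Now I go in front of the drawer and shut the fingers.

Request:
play_rows([
  [0,1,0,0,-1],
  [0,1,0,0,-1],
  [0,1,0,0,-1],
  [0,1,0,0,-1],
  [0,0,0,0,-1],
  [0,0,0,0,-1],
  [0,0,0,0,-1],
  [0,0,0,0,-1],
])

```text
time: 8.4
tool_pos: [413.1, 10.9, 149.7]
ee_rot: [1.975, -2.441, -0.001]
contact_force: [0.5, -0.0, -0.5]
gripper_width: -0.002
```

```bash
cat > f.py <<'E'
from h import *
s=telemetry.sense();t=s['tool_pos'];print(t,s['gripper_width'],s['contact_force'])
for n in('wrist','side'):
    d=cam(n);P=pts(d);e=P-[t[0],t[1],0];a=e[...,0]*.978-e[...,1]*.208;y=e[...,0]*.208+e[...,1]*.978;z=P[...,2]
    m=(abs(a)<20)&(abs(y)<30)&(z>t[2]-5)&(z<t[2]+80)&(z>12)
    if m.sum(): print(n,m.sum(),np.percentile(z[m],[0,1,3,10]));k=m&(z<np.percentile(z[m],50));print('a',np.percentile(a[k],[1,50,99]),'y',np.percentile(y[k],[1,99]))
d=cam('wrist');P=pts(d);e=P-[534.7,-14.8,0];a=e[...,0]*.978-e[...,1]*.208;y=e[...,0]*.208+e[...,1]*.978;z=P[...,2]
m=(abs(y)<70)&(z>88)&(z<100)&(a<-50)&(a>-85);print('panel top a rel lid',np.percentile(a[m],[2,50,98]),m.sum())
E
python3 f.py
```

```text
[413.11259274  10.87319725 149.6876095 ] -0.0016957332939718888 [ 0.49100564 -0.01041905 -0.49662139]
wrist 2783 [191.49487181 193.51550628 195.23946353 199.07286521]
a [ 5.70943977  9.85232405 11.04707786] y [-12.86867009  13.55632575]
side 123 [187.96880613 188.38102453 189.24900252 191.49464356]
a [-11.98378701  -1.81717986   8.22918921] y [-17.1196077   -5.29878473]
panel top a rel lid [-68.83618663 -64.60262972 -61.13553336] 2384
```

Request:
play_rows([
  [0,0,1,0,-1],
  [0,0,1,0,-1],
  [0,0,1,0,-1],
  [0,0,1,0,-1],
  [0,0,0.3,0,-1],
  [0,0,0,0,-1],
  [0,-0.8,0,0,-1],
  [0,0,0,0,-1],
])

```text
time: 9.22
tool_pos: [439.4, 5.6, 23.5]
ee_rot: [-1.976, 2.441, -0.003]
contact_force: [-1.6, -0.3, 0.0]
gripper_width: -0.005
```

Request:
play_rows([
  [0,-0.3,0,0,-1],
  [0,-0.2,0,0,-1],
  [0,-0.2,0,0,-1],
  [0,-0.2,0,0,-1],
  [0,-0.2,0,0,-1],
])

```text
time: 9.63
tool_pos: [469.4, -0.8, 22.5]
ee_rot: [-1.976, 2.442, -0.0]
contact_force: [-1.7, 0.8, 2.4]
gripper_width: -0.001
```

Run:
```python
from h import *
d=cam('side'); cv2.imwrite('pics/s3.png',cv2.resize(d['frame'][120:290,190:370],None,fx=4,fy=3.5))
```

```text
(no output)
```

View pics/s3.png

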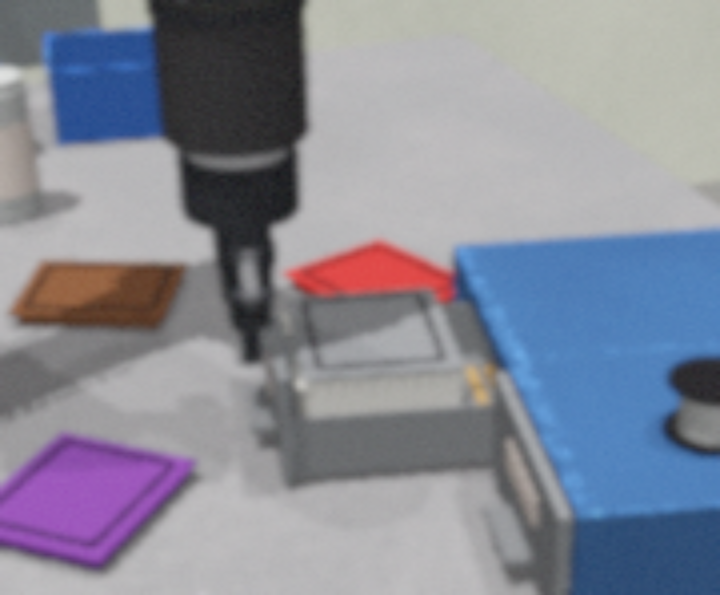

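The side view shows the shut fingers against the panel at about (252,355), the lid flat on the tub, and the drawer sliding in. About 130 mm remains.

Request:
play_rows([
  [0,-0.3,0,0,-1],
  [0,-0.3,0,0,-1],
  [0,-0.3,0,0,-1],
  [0,-0.3,0,0,-1],
  [0,-0.3,0,0,-1],
  [0,-0.3,0,0,-1],
  [0,-0.3,0,0,-1],
  [0,-0.3,0,0,-1],
])

```text
time: 10.35
tool_pos: [539.7, -15.9, 21.9]
ee_rot: [1.977, -2.442, -0.0]
contact_force: [-2.4, 0.9, 2.5]
gripper_width: -0.001
```

Request:
play_rows([
  [0,-0.3,0,0,-1],
  [0,-0.3,0,0,-1],
  [0,-0.3,0,0,-1],
  [0,-0.2,0,0,-1],
  [0,-0.1,0,0,-1],
  [0,-0.1,0,0,-1],
  [0,-0.1,0,0,-1],
])

```text
time: 10.93
tool_pos: [580.3, -24.7, 21.4]
ee_rot: [1.976, -2.442, -0.0]
contact_force: [-1.9, 0.4, 1.9]
gripper_width: -0.003
```

Request:
play_rows([
  [0,-0.1,0,0,-1],
  [0,-0.1,0,0,-1],
  [0,-0.1,0,0,-1],
])

```text
time: 11.18
tool_pos: [589.0, -26.6, 21.5]
ee_rot: [1.976, -2.442, -0.0]
contact_force: [-1.9, 0.5, 0.8]
gripper_width: 0.001
```

Request:
play_rows([
  [0,-0.1,0,0,-1],
  [0,-0.1,0,0,-1],
])

```text
time: 11.35
tool_pos: [595.0, -27.9, 21.5]
ee_rot: [1.976, -2.442, -0.0]
contact_force: [-2.3, 0.3, -0.2]
gripper_width: -0.004
```

Request:
play_rows([
  [0,-0.07,0,0,-1],
  [0,0,0,0,-1],
])

```text
time: 11.52
tool_pos: [597.5, -28.3, 21.6]
ee_rot: [-1.976, 2.442, -0.001]
contact_force: [0.0, -0.5, 0.2]
gripper_width: 0.003
```

Request:
play_rows([
  [0,-0.07,0,0,-1],
  [0,0,0,0,-1],
])

```text
time: 11.68
tool_pos: [599.3, -28.7, 21.6]
ee_rot: [1.976, -2.442, 0.0]
contact_force: [-0.4, -0.1, -0.6]
gripper_width: -0.001
```

Request:
play_rows([
  [0,-0.07,0,0,-1],
  [0,0,0,0,-1],
])

```text
time: 11.85
tool_pos: [599.1, -28.7, 21.7]
ee_rot: [1.975, -2.439, -0.005]
contact_force: [-11.6, 2.8, 5.5]
gripper_width: -0.002
```

It's against the stop, with 12 N on it. I hold briefly with a bit more push, then back off and check.

Request:
play_rows([
  [0,-0.07,0,0,-1],
  [0,0,0,0,-1],
  [0,0,0,0,-1],
  [0,0,0,0,-1],
])

```text
time: 12.18
tool_pos: [598.9, -28.8, 21.7]
ee_rot: [1.973, -2.436, -0.009]
contact_force: [-22.0, 7.8, 11.1]
gripper_width: 0.004
```

Request:
play_rows([
  [0,0.2,0,0,-1],
  [0,0.6,0,0,-1],
  [0,1,0,0,-1],
  [0,1,0,0,-1],
  [0,0,-1,0,-1],
  [0,0,-1,0,-1],
  [0,0,-1,0,-1],
  [0,0,-1,0,-1],
])

```text
time: 12.85
tool_pos: [521.4, -12.0, 144.0]
ee_rot: [-1.976, 2.44, -0.003]
contact_force: [1.4, 0.3, 0.0]
gripper_width: 0.002
```

Request:
play_rows([
  [0,0,-1,0,-1],
  [0,0,-1,0,-1],
  [0,0,0,0,-1],
])

```text
time: 13.1
tool_pos: [524.0, -12.4, 209.8]
ee_rot: [-1.969, 2.434, -0.012]
contact_force: [-0.2, 0.3, 0.4]
gripper_width: 0.0
```

Run:
```python
from h import *
for n in('top','side','wrist'):
    d=cam(n);P=pts(d);e=P-[717.4,-144.5,0];a=e[...,0]*.978-e[...,1]*.208;y=e[...,0]*.208+e[...,1]*.978;z=P[...,2]
    f=cv2.cvtColor(d['frame'],cv2.COLOR_BGR2HSV);m=(a<-105)&(a>-160)&(z>85)&(z<102)&(f[...,1]<70)
    for s in(1,-1):
        k=m&(y*s>15)&(y*s<165)
        if k.sum():print(n,s,k.sum(),np.percentile(a[k],[2,50,98]))
    if n=='top':cv2.imwrite('pics/end.png',d['frame'])
print(telemetry.sense()['contact_force'],telemetry.sense()['tool_pos'])
```

```text
top 1 10 [-128.13083056 -124.79821877 -121.10006694]
top -1 228 [-128.63287615 -124.91410291 -120.14610975]
side 1 137 [-130.82701643 -127.70963523 -122.02799571]
side -1 230 [-130.46349371 -127.19137705 -121.71366848]
wrist 1 1776 [-129.08979074 -125.23886355 -121.91932914]
wrist -1 1645 [-129.22939762 -125.32029012 -121.32128451]
[-0.72564947  0.32898832  0.27607821] [521.40764104 -11.76539301 201.93004224]
```

View pics/end.png

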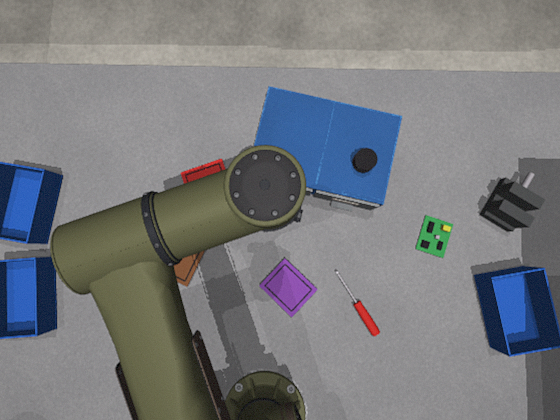

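All three views put both drawer fronts in the same plane to about 0.5 mm, so the drawer is shut. The top view shows the spool (365,160), board (434,236) and screwdriver (357,302) where they were, and the arm clear of the cabinet front.

```bash
python3 -c "
from h import *
print(arm.job_done())"
```

```text
the job is handed in; nothing more can be done
None
```

The lid is pressed home and the drawer is pushed shut; I handed the job in at about 13 s, with no verdict reported.

- **Lid:** I pressed it with the open fingers at about 20 N. The front beads gave first, then the back ones. With the drawer still open about 145 mm, the wrist camera showed the lid top 7.0 mm lower, with slopes under 0.002.
- **Drawer:** I pushed the panel with the shut fingers to its stop at about 22 N. Afterwards all three cameras put its front level with the shut drawer's front to about 0.5 mm, and the contact force was about zero.
- **Bystanders:** In the last top view the spool, circuit board and screwdriver were in place. The arm hid the spray can in that view. It stood in place in the last side view I looked at, and the arm did not go near it after that.

**What disagreed:**
- The fingertips were about 51 mm (open) and 38 mm (shut) behind the reported TCP, not 13 mm and 0 mm as stated. I worked from the camera measurements instead.
- The drawer crept in about 4 mm during the press.
- I could not look at the lid again once the drawer was shut. Its seating rests on the check before the push, plus the side view early in the push that showed it still flat.

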